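# Touch off a clamped gear housing

### The arm

A 6-joint arm with a two-finger parallel gripper is mounted at the origin on the work surface. World frame = base frame: x ahead of the robot, y to its left, z up, the work surface at z = 0. Lengths are in m, angles in rad, forces in N, time in s.
With the tool pointing down it reaches from about 0.35 to 0.775 m from the base axis. Payload 7.3 kg.
Tool frame: the origin (TCP) lies at the very end of the fingers, on their centre line; the grasp point (between the pads) lies 19 mm behind it (robot.tcp_to_grasp is the distance from the TCP to the grasp point, in m); z points along the fingers, y is the direction in which the jaws open and shut (so a half turn about z gives the same grasp; the last joint's range is limited). The gripper opens to 92 mm and grips with 3 to 60 N. Pads are 19 mm wide; open, the fingers measure 130 mm over their backs; the gripper's body (75 mm by 190 mm) begins 47 mm behind the grasp point.
Start: joints at [0.97, 0.342, 1.524, -0, 1.275, -0.146], TCP at [0.231, 0.472, 0.227] pointing down, gripper open.
Joint ranges: [-2.53, 2.53], [-0.77, 2.02], [0.04, 2.7], [-1, 4.14], [0.28, 2.66], [-3.11, 3.11]. Speed limits (rad/s): [2.57, 2.57, 3.14, 3.14, 3.14, 3.14].

### API

Orientations are given as [roll, pitch, yaw] about the fixed x, y, z axes, in that order (R = Rz(yaw) Ry(pitch) Rx(roll)).
In Python, from cell import robot gives the robot as it stands.
- The arm moves only by the tool arm_command, never from a script. Its argument "motion" is a list that holds one entry, the list of rows, each a list of 7 numbers: the turn, a rotation vector about the tool's x, y, z in units of 90 degrees (1.0 is 90 degrees), then the shift along the tool's x, y, z in units of 30 cm (1.0 is 30 cm), then the opening, from -1 (shut) to 1 (fully open). In form: [[[wx, wy, wz, tx, ty, tz, grip], ...]]. A call has 1 to 8 rows; each row is the pose to reach, as a shift and turn from the pose commanded when the call began, along the tool's axes at that moment; what a row does not reach only later rows make up. A row lasts 1/10 s, in which the tool goes at most 50 mm and 8.59 degrees, less where a joint would pass 70% of its speed; a pose out of reach is approached as far as the arm can. A call with a number of a shift or a turn outside -1 to 1 is refused whole. A call with a gripper value outside its range is refused whole. The fingers move at their own pace and stop on an object; "grip_force" is the grip in N (left out, the last holds). Time passes only in rows, so rows that repeat a pose let the fingers close. It gives the time, the measured TCP pose, the force and the opening at its end, in the units of the state.
- robot.observe(): the state, without advancing time (a new reading comes with each control period).
- robot.read_camera(name): name is "side" or "top"; returns a dict with "image" (420x560x3 uint8, red, green, blue), "z_map" (420x560 float32, m along the optical axis (not along the pixel's ray), 0 where there is no reading), "fov_y" (degrees; the focal length in pixels is half the picture's height over the tangent of half this angle, whatever the lens; pixels are square), "cx", "cy" (the principal point, pixels), "cam_to_world" (4x4, takes a point from camera to world coordinates). Camera axes: x right, y down, z forward; pixel columns grow to the right and rows downward; lengths in m; the calibration is good to about 2 mm. A picture is of the moment at which its call begins.
- robot.hand_in(): hands the job in, once; it reports no verdict.
The state is a dict: "time": time; "qpos": joint angles; "qvel": joint speeds; "joint_efforts": joint torques, N m; "tool_pos": TCP position; "tool_rot": TCP orientation; "contact_force": force on the tool from outside, world axes, zero at the start; "torque": the same for the moment, N m; "opening": finger opening in m.
Only numpy, scipy, OpenCV 4.12 (cv2) and the standard library are available. Lean on these libraries where they do the work, as an engineer would, in place of code of your own. Each camera call takes 0.05 s, during which the arm holds its last target.

### The job

Touch off the gear housing that is clamped on the dark steel fixture plate: with the fingertips, gently press the sprung cap on each of its three ears from above so that it dips a few millimetres, and let it spring back before going to the next. Start with the cap on the long ear, then go round clockwise as seen from above. The smaller spare housing, which stands loose on the bench, is not the one.

Things in the scene. Friction and masses are not known exactly. Their poses are not given: they have to be found in the camera images.
- housing: Aluminium gear housing strapped on a dark steel plate 240 x 210 x 20 mm; cannot move. Origin at bench height under the axis of the round drum (92 mm across, top 63 mm up). z up, x along the long ear. Three ears 120 degrees apart, tops 45 mm up, each with a sprung cap; strap clamps between them reach 51 mm, a loose bolt and washer on the plate less. Takes 40 N at most.
- pad_long_top (a point): Centre of the top face of the sprung steel cap on the long ear, 69 mm above the bench, at x = 105, y = 0 mm in the housing's frame. Upright cylinder 24 mm across, standing 12 mm proud of a dark collar 40 mm across. Gives straight down: moves from 1.5 N, fully down after 8 mm at 5 N, springs back.
- pad_second_top (a point): Centre of the top face of the sprung steel cap on the short ear next clockwise (seen from above) from the long ear, 69 mm above the bench, at x = -35, y = -60.6 mm in the housing's frame. Upright cylinder 24 mm across, standing 12 mm proud of a dark collar 40 mm across. Gives straight down: moves from 1.5 N, fully down after 8 mm at 5 N, springs back.
- pad_third_top (a point): Centre of the top face of the sprung steel cap on the short ear last in clockwise order (next anticlockwise from the long ear), 69 mm above the bench, at x = -35, y = 60.6 mm in the housing's frame. Upright cylinder 24 mm across, standing 12 mm proud of a dark collar 40 mm across. Gives straight down: moves from 1.5 N, fully down after 8 mm at 5 N, springs back.

How it is judged:
On the way, in this order (a step that is already met when the one before it is completed fails the run):
1. the cap on the long ear is pressed at least 1.5 mm by the fingers, the other two caps up (distance of pad_long_top from where it was at the start of the episode above 0.0015 m and contact force between the fingers and housing above 0.5 N and distance of each of pad_second_top, pad_third_top from where it was at the start of the episode below 0.001 m), for 0.1 s.
2. then the cap next clockwise is pressed at least 1.5 mm by the fingers, the other two caps up (distance of pad_second_top from where it was at the start of the episode above 0.0015 m and contact force between the fingers and housing above 0.5 N and distance of each of pad_long_top, pad_third_top from where it was at the start of the episode below 0.001 m), for 0.1 s.
3. then the last cap is pressed at least 1.5 mm by the fingers, the other two caps up (distance of pad_third_top from where it was at the start of the episode above 0.0015 m and contact force between the fingers and housing above 0.5 N and distance of each of pad_long_top, pad_second_top from where it was at the start of the episode below 0.001 m), for 0.1 s.
At the end, for the whole second after the job is handed in: After the three touches in order, all three caps are back up (within 1 mm of their start height) (distance of each of pad_long_top, pad_second_top, pad_third_top from where it was at the start of the episode below 0.001 m).
It fails at once if the housing or one of its caps is pressed by the robot with more than 40 N (contact force between any of the fingers, the arm and housing above 40 N).
It also fails if it takes over 38 s, if anything falls off the work surface, if the arm or the gripper's body presses on something with over 40 N, if the wrist force passes 120 N, or if a joint passes its speed limit or range.

## Working session

There is one attempt and no reset: what is moved stays moved. The work goes in short steps, Python scripts to look and compute and a tool call to move; the robot and the scene stay as the last step left them, time stands still between calls to the robot, and variables do not carry over. Pictures are saved under pics/ and viewed, and the job is handed in when it is done.

Besides the shell and the picture viewer there is one more tool, called as name(argument=value, ...) on one line, values as JSON. arm_command: Moves the arm, as the interface text tells. Its arguments: {"type":"object","properties":{"motion":{"type":"array"},"grip_force":{"type":"number"}},"required":["motion"]}

```bash
mkdir -p pics; ls
python3 - <<'E'
from cell import robot
import numpy as np,cv2
for n in("top","side"):
    d=robot.read_camera(n); cv2.imwrite(f"pics/{n}0.png",d["image"][:,:,::-1]); np.savez(f"{n}0.npz",**d)
    print(n,d["fov_y"],d["cx"],d["cy"],np.round(d["cam_to_world"],3).tolist())
print(robot.observe())
E
```

```text
pics
top 47.67111219858086 281.27893718509023 211.18980899154093 [[0.129, -0.97, 0.204, 0.417], [-0.992, -0.128, 0.02, 0.051], [0.007, -0.204, -0.979, 0.74], [0.0, 0.0, 0.0, 1.0]]
side 57.229441617528195 276.44937580171177 210.26443083498788 [[0.905, -0.325, 0.276, 0.406], [-0.426, -0.663, 0.616, -0.343], [-0.017, -0.675, -0.738, 0.553], [0.0, 0.0, 0.0, 1.0]]
{'time': 0.1, 'qpos': array([ 9.69935905e-01,  3.42651820e-01,  1.52488059e+00,  3.05826160e-05,
        1.27540889e+00, -1.46008000e-01]), 'qvel': array([-5.40255503e-04, -4.03287380e-04, -1.01593613e-03,  1.08311095e-03,
       -4.16582039e-04, -4.94492109e-05]), 'joint_efforts': array([ 2.19120891e-03, -4.32001984e+01, -2.44693941e+01,  7.20994477e-02,
        5.25442546e-02, -4.35633115e-05]), 'tool_pos': array([0.23042588, 0.47134491, 0.22612938]), 'tool_rot': array([-3.14026262e+00, -2.25147821e-04,  2.68673116e+00]), 'contact_force': array([-0.04994955,  0.9727301 ,  0.05950956]), 'torque': array([ 0.05422325,  0.03902696, -0.01245391]), 'opening': 0.09172859977115376}
```

View pics/top0.png

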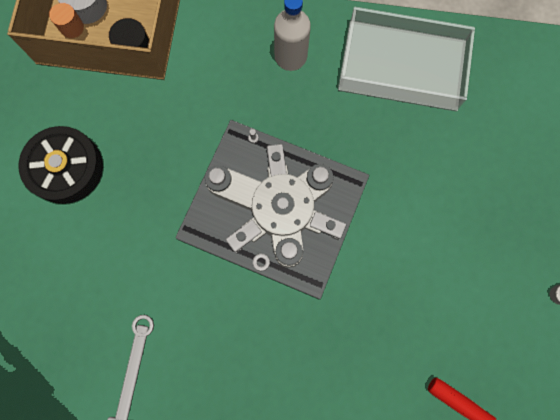

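View pics/side0.png

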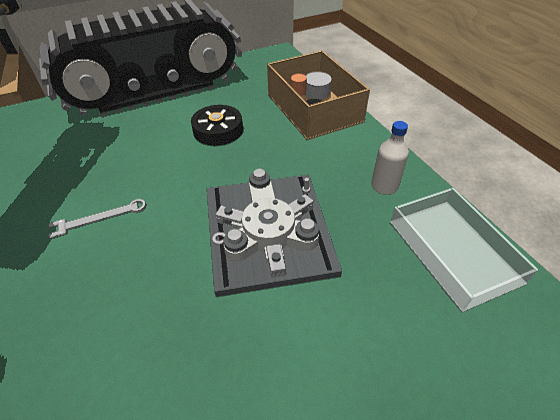

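In the top view, the long-ear cap is at about (217,176) and the short-ear caps are at about (320,175) and (289,251). The drum is at (283,203). I'll measure these from depth in both cameras and fit the housing's frame.

```bash
cat > h.py <<'E'
import numpy as np
def pts(d):
    z=d["z_map"];h,w=z.shape;f=h/2/np.tan(np.radians(float(d["fov_y"]))/2)
    v,u=np.mgrid[:h,:w];P=np.stack([(u-d["cx"])/f*z,(v-d["cy"])/f*z,z],-1)
    M=d["cam_to_world"];return P@M[:3,:3].T+M[:3,3]
E
python3 - <<'E'
import numpy as np
from h import pts
from scipy.optimize import least_squares
M=np.array([[.105,0],[-.035,-.0606],[-.035,.0606]])
for n,px in(("top",[(217,176),(320,175),(289,251)]),("side",[(260,175),(307,228),(235,235)])):
    d=np.load(n+"0.npz");P=pts(d);c=[]
    for u,v in px:
        Q=P[v-16:v+17,u-16:u+17].reshape(-1,3)
        s=Q[(Q[:,2]>.064)&(Q[:,2]<.076)]
        s0=P[v,u]; s=s[np.hypot(*(s-s0)[:,:2].T)<.025]
        for _ in range(5):
            pass
        mid=(s.min(0)+s.max(0))/2
        print(n,P[v,u].round(4),len(s),s.mean(0).round(4),mid.round(4),np.ptp(s,axis=0).round(4))
        c.append(s[:,:2].mean(0))
    c=np.array(c)
    g=lambda p:(M@np.array([[np.cos(p[2]),np.sin(p[2])],[-np.sin(p[2]),np.cos(p[2])]])+p[:2]-c).ravel()
    a0=np.arctan2(*(c[0]-c[1:].mean(0))[::-1])
    r=least_squares(g,[*c.mean(0),a0]); print(r.x.round(4),(r.fun*1e3).round(1),(c+r.fun.reshape(-1,2)).round(4).tolist())
E
```

```text
top [0.5963 0.164  0.0692] 198 [0.5965 0.1645 0.0687] [0.5971 0.165  0.068 ] [0.0231 0.0225 0.0068]
top [0.6175 0.0148 0.0693] 197 [0.6182 0.0142 0.0688] [0.6187 0.014  0.0681] [0.0225 0.0227 0.0078]
top [0.5007 0.0457 0.0695] 214 [0.5018 0.046  0.0689] [0.5024 0.0459 0.0684] [0.0235 0.023  0.0076]
[0.5691 0.0636 1.3054] [ 0.2  0.5  0.2 -0.3 -0.4 -0.2] [[0.5966, 0.165], [0.6184, 0.014], [0.5014, 0.0458]]
side [0.5977 0.1562 0.0683] 92 [0.5981 0.1628 0.0674] [0.5983 0.1641 0.0673] [0.0219 0.0229 0.0062]
side [0.6156 0.0049 0.0678] 130 [0.6197 0.0119 0.0678] [0.6207 0.0132 0.0672] [0.0237 0.0229 0.0059]
side [0.5039 0.0417 0.0694] 139 [0.5032 0.0436 0.0676] [0.5034 0.045  0.0672] [0.0229 0.0231 0.0064]
[0.5706 0.0615 1.3055] [ 0.   0.   0.2 -0.  -0.2  0. ] [[0.5981, 0.1628], [0.6199, 0.0119], [0.5029, 0.0436]]
```

Run:
```python
import numpy as np
from h import pts
T=np.array([[.597,.164],[.619,.013],[.502,.045]])
a=np.array([np.cos(2.6867),np.sin(2.6867)]);b=np.array([a[1],-a[0]])
for n in("top","side"):
    P=pts(np.load(n+"0.npz")).reshape(-1,3);Q=P[(P[:,2]>.08)&(P[:,2]<.4)]
    for t in T:
        d=Q[:,:2]-t;i=np.hypot(*d.T).argsort()
        dx=np.maximum(abs(d@a)-.0375,0);dy=np.maximum(abs(d@b)-.095,0);r=np.hypot(dx,dy);k=r.argmin()
        print(n,t,Q[k].round(3),r[k].round(3))
p0=np.array([.2304,.4713,.2261])
for t in T:
    d=t-p0[:2];print("tool shift units",(d@a/.3).round(3),(d@b/.3).round(3))
```

```text
top [0.597 0.164] [0.769 0.29  0.089] 0.112
top [0.619 0.013] [0.811 0.086 0.089] 0.117
top [0.502 0.045] [0.811 0.089 0.092] 0.235
side [0.597 0.164] [0.77  0.289 0.084] 0.112
side [0.619 0.013] [0.812 0.088 0.086] 0.118
side [0.502 0.045] [0.812 0.088 0.086] 0.236
tool shift units -1.548 -0.383
tool shift units -1.835 -0.803
tool shift units -1.438 -0.879
```

The paths are clear. I'll close the fingers and travel at height towards the long-ear cap.

arm_command(motion=[[[0,0,0,-0.12,-0.03,0,-1],[0,0,0,-0.25,-0.06,0,-1],[0,0,0,-0.38,-0.09,0,-1],[0,0,0,-0.51,-0.13,0,-1],[0,0,0,-0.64,-0.16,0,-1],[0,0,0,-0.77,-0.19,0,-1],[0,0,0,-0.86,-0.21,0,-1],[0,0,0,-0.9,-0.22,0,-1]]], grip_force=10)

```text
time: 0.9
tool_pos: [0.4457, 0.2921, 0.2262]
tool_rot: [-3.141, -0.0, 2.684]
contact_force: [-0.5, 0.5, -0.2]
opening: 0.0323
```

arm_command(motion=[[[0,0,0,-0.1,-0.025,0.05,-1],[0,0,0,-0.22,-0.055,0.12,-1],[0,0,0,-0.34,-0.085,0.2,-1],[0,0,0,-0.45,-0.11,0.27,-1],[0,0,0,-0.55,-0.14,0.34,-1],[0,0,0,-0.62,-0.155,0.39,-1],[0,0,0,-0.648,-0.163,0.42,-1],[0,0,0,-0.648,-0.163,0.42,-1]]])

```text
time: 1.7
tool_pos: [0.5966, 0.1643, 0.0991]
tool_rot: [-3.14, -0.003, 2.686]
contact_force: [0.3, 0.4, 0.3]
opening: 0.0007
```

arm_command(motion=[[[0,0,0,0,0,0.03,-1],[0,0,0,0,0,0.06,-1],[0,0,0,0,0,0.075,-1],[0,0,0,0,0,0.08,-1],[0,0,0,0,0,0.08,-1]]])

```text
time: 2.2
tool_pos: [0.5971, 0.1648, 0.0767]
tool_rot: [3.141, -0.0, 2.687]
contact_force: [0.3, -0.5, -0.0]
opening: 0.0006
```

Run:
```python
from cell import robot
import cv2,numpy as np
o=robot.observe();print(o["tool_pos"],o["contact_force"])
ims=[]
for n,(u,v) in(("top",(217,176)),("side",(260,175))):
    d=robot.read_camera(n);ims.append(cv2.resize(d["image"][v-70:v+70,u-70:u+70,::-1],(400,400)))
cv2.imwrite("pics/a.png",np.hstack(ims))
```

```text
[0.59713118 0.16480134 0.07674504] [ 0.25680068 -0.47052418 -0.03592166]
```

View pics/a.png

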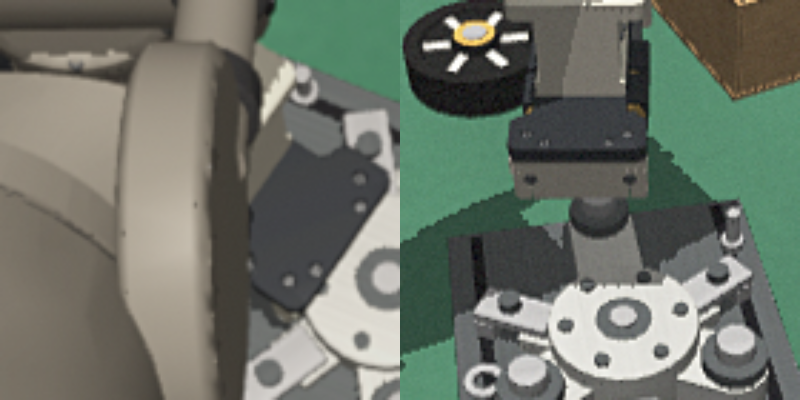

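The side view shows the closed fingers over the long-ear cap, but slightly left of the collar. I'll check by projecting the geometry into that image.

Run:
```python
from cell import robot
import cv2,numpy as np
from h import pts
d=robot.read_camera("side");M=d["cam_to_world"];f=210/np.tan(np.radians(d["fov_y"])/2)
def pr(p):
    q=M[:3,:3].T@(np.array(p)-M[:3,3]);return q[:2]/q[2]*f+[d["cx"],d["cy"]]
im=d["image"][:,:,::-1].copy();big=cv2.resize(im[105:245,190:330],(600,600))
t=np.array([.5971,.1648]);a=np.array([np.cos(2.687),np.sin(2.687)]);b=np.array([a[1],-a[0]])
def poly(P,c): cv2.polylines(big,[np.array([(pr(p)-[190,105])*600/140 for p in P]).astype(np.int32)],True,c,1)
poly([[*(t+i*.0095*a+j*.019*b),.0767] for i,j in((1,1),(1,-1),(-1,-1),(-1,1))],(0,0,255))
th=np.linspace(0,6.28,30)
poly([[.5975+.012*np.cos(x),.1645+.012*np.sin(x),.069] for x in th],(255,0,0))
poly([[.5975+.02*np.cos(x),.1645+.02*np.sin(x),.057] for x in th],(255,0,0))
cv2.imwrite("pics/b.png",big)
P=pts(d).reshape(-1,3);r=P[:,:2]-t;k=(np.hypot(*r.T)<.05)&(P[:,2]>.073)&(P[:,2]<.095);q=P[k]
print(len(q),((q[:,:2]-t)@a).min(),((q[:,:2]-t)@a).max(),((q[:,:2]-t)@b).min(),((q[:,:2]-t)@b).max(),q[:,2].min())
```

```text
Traceback (most recent call last):
ValueError: zero-size array to reduction operation minimum which has no identity
```

View pics/b.png

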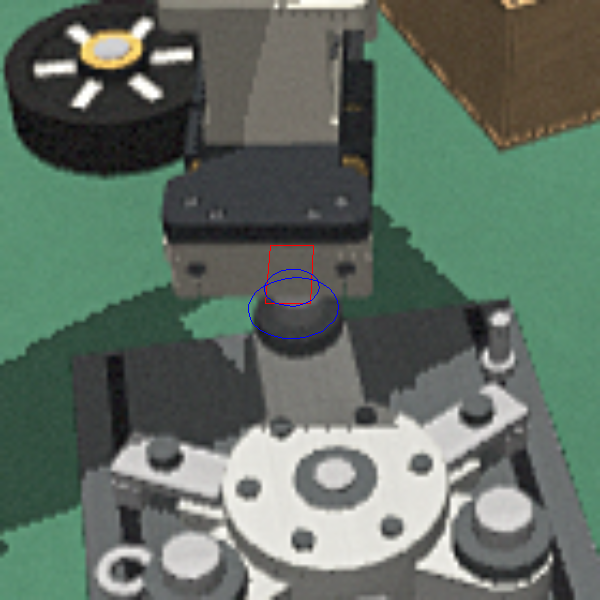

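What looked like the fingers is the gripper body, nearer the camera. The fingertips' footprint (red) lies over the cap (blue), so I'll press slowly.

arm_command(motion=[[[0,0,0,0,0,0.008,-1],[0,0,0,0,0,0.016,-1],[0,0,0,0,0,0.023,-1],[0,0,0,0,0,0.029,-1],[0,0,0,0,0,0.034,-1],[0,0,0,0,0,0.038,-1],[0,0,0,0,0,0.038,-1],[0,0,0,0,0,0.038,-1]]])

```text
time: 3.15
tool_pos: [0.5973, 0.1644, 0.0655]
tool_rot: [3.142, 0.0, 2.687]
contact_force: [0.1, 0.3, 2.9]
opening: 0.0005
```

At 2.9 N the cap should be down about 3.3 mm, which matches the height. I'll press a touch more, hold, then lift.

arm_command(motion=[[[0,0,0,0,0,0.003,-1],[0,0,0,0,0,0.003,-1],[0,0,0,0,0,0.003,-1]]])

```text
time: 3.45
tool_pos: [0.5973, 0.1644, 0.0645]
tool_rot: [3.142, 0.0, 2.687]
contact_force: [-1.0, -0.2, 3.4]
opening: 0.0006
```

arm_command(motion=[[[0,0,0,0,0,-0.02,-1],[0,0,0,0,0,-0.05,-1],[0,0,0,0,0,-0.1,-1],[0,0,0,0,0,-0.12,-1],[0,0,0,0,0,-0.12,-1]]])

```text
time: 3.95
tool_pos: [0.5981, 0.1646, 0.1018]
tool_rot: [3.14, 0.002, 2.687]
contact_force: [0.0, 0.3, 0.4]
opening: 0.0005
```

Run:
```python
from cell import robot
import numpy as np
o=robot.observe();p=o["tool_pos"];y=o["tool_rot"][2];print(p,o["contact_force"])
a=np.array([np.cos(y),np.sin(y)]);b=np.array([a[1],-a[0]])
T=np.array([[.619,.0132],[.502,.045]])
for d in(T[0]-p[:2],T[1]-T[0]):print(d@a/.3,d@b/.3)
```

```text
[0.59808293 0.16461705 0.10175215] [0.0137965  0.26293698 0.43299347]
-0.28435647662003816 -0.42278668914917217
0.3969192958961233 -0.07609909687588753
```

arm_command(motion=[[[0,0,0,-0.04,-0.06,0,-1],[0,0,0,-0.11,-0.16,0,-1],[0,0,0,-0.18,-0.265,0,-1],[0,0,0,-0.24,-0.355,0,-1],[0,0,0,-0.275,-0.405,0,-1],[0,0,0,-0.287,-0.422,0.03,-1],[0,0,0,-0.287,-0.422,0.06,-1],[0,0,0,-0.287,-0.422,0.08,-1]]])

```text
time: 4.75
tool_pos: [0.6181, 0.0143, 0.0747]
tool_rot: [-3.141, -0.002, 2.688]
contact_force: [0.4, -0.3, -0.6]
opening: 0.0003
```

arm_command(motion=[[[0,0,0,0,0,0,-1],[0,0,0,0,0,0,-1]]])

```text
time: 4.95
tool_pos: [0.6189, 0.0141, 0.0761]
tool_rot: [3.142, -0.001, 2.688]
contact_force: [0.2, 0.0, 0.2]
opening: 0.0004
```

arm_command(motion=[[[0,0,0,0,0,0.008,-1],[0,0,0,0,0,0.016,-1],[0,0,0,0,0,0.023,-1],[0,0,0,0,0,0.029,-1],[0,0,0,0,0,0.034,-1],[0,0,0,0,0,0.038,-1],[0,0,0,0,0,0.038,-1],[0,0,0,0,0,0.038,-1]]])

```text
time: 5.75
tool_pos: [0.6191, 0.013, 0.0652]
tool_rot: [3.141, 0.0, 2.687]
contact_force: [-0.5, 2.1, 3.1]
opening: 0.0004
```

arm_command(motion=[[[0,0,0,0,0,0.003,-1],[0,0,0,0,0,0.003,-1],[0,0,0,0,0,0.003,-1]]])

```text
time: 6.05
tool_pos: [0.6191, 0.013, 0.0642]
tool_rot: [3.141, 0.0, 2.687]
contact_force: [-0.5, 2.2, 3.3]
opening: 0.0006
```

arm_command(motion=[[[0,0,0,0,0,-0.02,-1],[0,0,0,0,0,-0.05,-1],[0,0,0,0,0,-0.1,-1],[0,0,0,0,0,-0.12,-1],[0,0,0,0,0,-0.12,-1]]])

```text
time: 6.55
tool_pos: [0.6197, 0.0126, 0.1014]
tool_rot: [3.141, 0.002, 2.687]
contact_force: [0.4, 0.1, -0.3]
opening: 0.0005
```

arm_command(motion=[[[0,0,0,0.06,-0.011,0,-1],[0,0,0,0.16,-0.03,0,-1],[0,0,0,0.26,-0.05,0,-1],[0,0,0,0.34,-0.065,0,-1],[0,0,0,0.38,-0.073,0,-1],[0,0,0,0.397,-0.076,0.03,-1],[0,0,0,0.397,-0.076,0.06,-1],[0,0,0,0.397,-0.076,0.08,-1]]])

```text
time: 7.35
tool_pos: [0.5022, 0.0445, 0.0748]
tool_rot: [-3.141, -0.001, 2.687]
contact_force: [-0.0, -1.2, 0.8]
opening: 0.0
```

arm_command(motion=[[[0,0,0,0,0,0,-1],[0,0,0,0,0,0,-1]]])

```text
time: 7.55
tool_pos: [0.5024, 0.0445, 0.0756]
tool_rot: [-3.141, -0.001, 2.687]
contact_force: [-0.7, 0.2, -0.4]
opening: 0.0002
```

arm_command(motion=[[[0,0,0,0,0,0.008,-1],[0,0,0,0,0,0.016,-1],[0,0,0,0,0,0.023,-1],[0,0,0,0,0,0.029,-1],[0,0,0,0,0,0.034,-1],[0,0,0,0,0,0.038,-1],[0,0,0,0,0,0.038,-1],[0,0,0,0,0,0.038,-1]]])

```text
time: 8.35
tool_pos: [0.5022, 0.0447, 0.0649]
tool_rot: [3.141, 0.0, 2.687]
contact_force: [-0.5, 0.2, 3.2]
opening: 0.0005
```

arm_command(motion=[[[0,0,0,0,0,0.003,-1],[0,0,0,0,0,0.003,-1],[0,0,0,0,0,0.003,-1]]])

```text
time: 8.65
tool_pos: [0.5022, 0.0447, 0.0639]
tool_rot: [3.141, 0.0, 2.687]
contact_force: [-0.0, -0.0, 3.3]
opening: 0.0009
```

arm_command(motion=[[[0,0,0,0,0,-0.02,-1],[0,0,0,0,0,-0.06,-1],[0,0,0,0,0,-0.15,-1],[0,0,0,0,0,-0.25,-1],[0,0,0,0.05,0,-0.35,-1],[0,0,0,0.15,0,-0.4,-1],[0,0,0,0.22,0,-0.4,-1],[0,0,0,0.22,0,-0.4,-1]]])

```text
time: 9.45
tool_pos: [0.4407, 0.0747, 0.185]
tool_rot: [3.141, -0.0, 2.688]
contact_force: [0.4, 0.0, -0.5]
opening: 0.0003
```

Run:
```python
from cell import robot
import numpy as np,cv2
from h import pts
o=robot.observe();print(o["time"],o["tool_pos"],o["contact_force"])
d=robot.read_camera("side");P=pts(d);P0=pts(np.load("side0.npz"))
cv2.imwrite("pics/c.png",d["image"][:,:,::-1])
for t in((.598,.163),(.62,.012),(.503,.0435)):
    for Q in(P0,P):
        s=Q[(np.hypot(Q[...,0]-t[0],Q[...,1]-t[1])<.009)&(Q[...,2]>.05)];s=s[s[:,2]<.09] if len(s) else s
        print(t,len(s),np.median(s[:,2]).round(4) if len(s) else None)
```

```text
9.45 [0.44070357 0.07467558 0.18496385] [ 0.39185226  0.04713703 -0.53375987]
(0.598, 0.163) 65 0.0677
(0.598, 0.163) 55 0.068
(0.62, 0.012) 78 0.0682
(0.62, 0.012) 76 0.0684
(0.503, 0.0435) 87 0.0679
(0.503, 0.0435) 87 0.068
```

View pics/c.png

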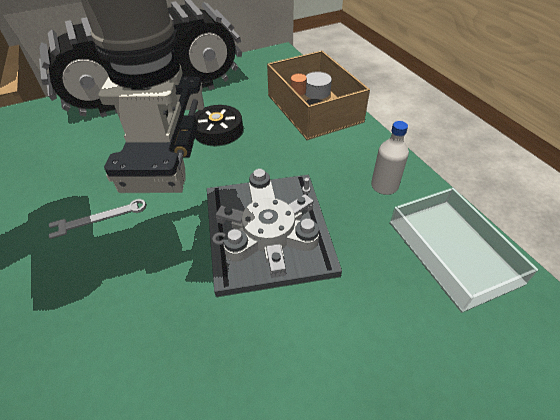

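All three caps, at about (260,176), (307,227) and (235,235), are up, and the gripper is well clear on the left. Handing in.

Run:
```python
from cell import robot
print(robot.hand_in())
```

```text
the job is handed in; nothing more can be done
None
```

I pressed all three caps on the clamped housing with the closed fingertips, in the order asked: long ear, next clockwise, then the last. I lifted clear after each press and handed the job in. It reports no verdict, so success isn't confirmed.

- **Presses:** each cap read about 3.3–3.4 N at the end of its press, with the fingertips 64–64.5 mm above the bench. The tip height puts each cap about 4.5–5 mm down and the force about 4 mm; both are well past the 1.5 mm needed.
- **Springing back:** after the third press, the side camera's depth put each cap within 0.3 mm of its starting height. The arm was clear of the housing by about 9.5 s on the clock.
- **Disagreements:** the two cameras differed by about 2 mm on where the housing is, so I aimed between them or near the top camera's position. During the second press I also saw about 2 N of sideways force; it was gone once I lifted.

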